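# Finish packing the painting kit into the crate

### The job

Finish packing the painting kit into the blue crate, where the black drill-bit case already stands and must stay upright: put the cardboard carton, the spray can and the white mixing tub upright beside it on the crate's floor, with the orange tub nested right down inside the white one. Leave the other things on the bench where they are.

Things in the scene. Friction and masses are not known exactly. Their poses are not given: they have to be found in the camera images.
- crate: open blue crate, fixed to the bench: outside 202 (its x) x 136 (y) x 56 mm high, walls and floor 8 mm, inside 186 x 120 x 48 deep. Origin: centre of its underside. Tight: the case stands along one long wall; with the white tub, carton and can in a row beside it (the carton's 64 mm side across the row) about 4 mm is left between neighbours
- crate_in (a point): centre of the crate's inner floor, 8 mm above the bench; axes as the crate's
- case: black drill-bit case with blue latches, a box 165 (its x) x 40 (y) x 85 mm high, standing on its long narrow edge along the crate's -y wall, already in the crate; about 0.35 kg. Origin at the centre of its underside, z up. 
- big_tub: larger mixing tub, white plastic, open round tapered vessel 85 mm high, outside 56 mm across at the base and 68 mm at the rim, wall 3 mm, floor 4 mm; 0.08 kg. Origin at the centre of its underside, z up. 
- small_tub: smaller mixing tub, orange plastic, slim open round tapered vessel 108 mm high, outside 46 mm across at the base and 55 mm at the rim, wall 3 mm, floor 4 mm; 0.07 kg. It drops loosely into the larger tub until it stands on that tub's floor, and its top then stands 27 mm above the larger rim. Origin at the centre of its underside, z up. 
- carton: upright cardboard carton with a green band, rigid, 44 (its x) x 64 (y) x 120 mm high, about 0.3 kg. Origin at the centre of its underside, z up. 
- spray_can: red and white spray can, 172 mm high: body 58 mm across up to 128 mm, shoulder, then a white cap 48 mm across from 137 mm to the top; about 0.3 kg. Origin at the centre of its underside, z up. 
- level: bystander: yellow spirit level lying flat, 165 (x) x 45 (y) x 22 mm high. Origin at the centre of its underside, z up. 
- jar: bystander: amber glass jar, 66 mm across, 85 mm high, steel cap. Origin at the centre of its underside, z up. 
- tin: bystander: closed steel tin with a green band, 70 mm across, 75 mm high. Origin at the centre of its underside, z up. 
- tape: bystander: closed tape measure, black with a yellow face, 60 x 60 x 38 mm high. Origin at the centre of its underside, z up. 
- wrench: bystander: steel wrench, 190 mm long, lying along its x beyond the crate, under 15 mm high

How it is judged (in metres and radians):
At the end, for the whole second after the job is handed in: Case, carton, can and white tub stand inside the crate, bottoms within 6 mm of its floor; the orange tub stands in the white tub, bases within 10 mm of coaxial and its bottom at most 12 mm above the white one's; all within 0.12 rad of upright, released and at rest (linear speed of each of case, big_tub, carton, spray_can, small_tub below 0.03 m/s and angular speed of each of case, big_tub, carton, spray_can, small_tub below 0.3 rad/s and angle between each of case, big_tub, carton, spray_can, small_tub's own z axis and vertical below 0.12 rad and x of case in the frame of crate_in between -0.093 and 0.093 m and y of case in the frame of crate_in between -0.06 and 0.06 m and z of each of case, big_tub, carton, spray_can in the frame of crate_in below 0.006 m and x of big_tub in the frame of crate_in between -0.093 and 0.093 m and y of big_tub in the frame of crate_in between -0.06 and 0.06 m and x of carton in the frame of crate_in between -0.093 and 0.093 m and y of carton in the frame of crate_in between -0.06 and 0.06 m and x of spray_can in the frame of crate_in between -0.093 and 0.093 m and y of spray_can in the frame of crate_in between -0.06 and 0.06 m and horizontal distance between small_tub and big_tub below 0.01 m and z of small_tub in the frame of big_tub between -0.001 and 0.012 m); the robot touches nothing.
It fails at once if a bystander (level, jar, tin, tape or wrench) is moved by more than 25 mm (distance of any of level, jar, tin, tape, wrench from where it was at the start of the episode above 0.025 m).
It also fails if it takes over 72 s, if anything falls off the work surface, if the arm or the gripper's body presses on something with over 40 N, if the wrist force passes 120 N, or if a joint passes its speed limit or range.

### The arm

A 6-joint arm with a two-finger parallel gripper is mounted at the origin on the work surface. World frame = base frame: x ahead of the robot, y to its left, z up, the work surface at z = 0. Lengths are in m, angles in degrees, forces in N, time in s.
With the tool pointing down it reaches from about 0.25 to 0.725 m from the base axis. Payload 9.7 kg.
Tool frame: the origin (TCP) lies between the finger pads; the fingertips stand bot.tcp_to_tips ahead of it and the grasp point (between the pads) lies 2 mm behind it (bot.tcp_to_tips is the distance from the TCP to the fingertips, in m); z points along the fingers, y is the line along which they close (so a half turn about z gives the same grasp; the last joint's range is limited). The gripper opens to 85 mm and grips with 20 to 120 N. Pads are 22 mm wide; open, the fingers measure 114 mm over their backs; the gripper's body (76 mm by 85 mm) begins 54 mm behind the grasp point. The pads swing forward as they close: fully open they stand 13 mm farther back than shut.
Start: joints at [-63.197, 4.979, 10.078, 95.1, 0, 90], TCP at [0.248, -0.491, 0.248] pointing down, gripper open.
Joint ranges: [-179.16, 179.16], [-48.56, 103.87], [-65.8, 70.77], [-126.05, 130.52], [-82.76, 87.17], [-180, 180]. Speed limits (degrees/s): [127.2, 127.2, 147.25, 180, 180, 180].

### API

Orientations are given as [roll, pitch, yaw] about the fixed x, y, z axes, in that order (R = Rz(yaw) Ry(pitch) Rx(roll)).
In Python, from workcell import sensors, camera, camera_params, bot gives the robot as it stands.
- The arm moves only by the tool apply_moves, never from a script. Its argument "motion" is a list of rows, each an object with "jaw": the opening, from -1 (shut) to 1 (fully open); "xyz": the shift along the tool's x, y, z in mm, a list of three; "twist": the turn about the tool's z in rad. A call has 1 to 5 rows; each row is the pose to reach, as a shift and turn from the pose commanded when the call began, along the tool's axes at that moment; what a row does not reach only later rows make up. A row lasts 1/8 s, in which the tool goes at most 62.5 mm and 10.7 degrees, less where a joint would pass 70% of its speed; a pose out of reach is approached as far as the arm can. A call with a gripper value outside its range is refused whole. The fingers move at their own pace and stop on an object; "grip_force" is the grip in N (left out, the last holds). Time passes only in rows, so rows that repeat a pose let the fingers close. It gives the time, the measured TCP pose, the force, the opening and the grip force at its end, in the units of the state.
- sensors.get_obs(): the state, without advancing time (a new reading comes with each control period).
- camera(name): name is "scene" or "top"; returns (picture, depth): 400x640x3 uint8, red, green, blue; 400x640 float32, m along the optical axis (not along the pixel's ray), 0 where there is no reading.
- camera_params(name): a dict with "mtx" (3x3 intrinsics, pixels), "rvec" (rotation vector, rad) and "tvec" (3), from world to camera coordinates, as OpenCV has them. Camera axes: x right, y down, z forward; pixel columns grow to the right and rows downward; lengths in m; the calibration is good to about 2 mm. A picture is of the moment at which its call begins. camera_params takes no time and is no camera call.
- bot.job_done(): hands the job in; it is judged then, once.
The state is a dict: "time": time; "q": joint angles; "qd": joint speeds; "joint_efforts": joint torques, N m; "ee_pos": TCP position; "tcp_rot": TCP orientation; "wrist_force": force on the tool from outside, world axes, zero at the start; "torque": the same for the moment, N m; "opening": finger opening in m; "grasp_force": force on a finger pad.
Only numpy, scipy, OpenCV 4.12 (cv2) and the standard library are available. Lean on these libraries where they do the work, as an engineer would, in place of code of your own. Each camera call takes 0.05 s, during which the arm holds its last target. There are 200 camera calls.

## Working session

There is one attempt and no reset: what is moved stays moved. The work goes in short steps, Python scripts to look and compute and a tool call to move; the robot and the scene stay as the last step left them, time stands still between calls to the robot, and variables do not carry over. Pictures are saved under pics/ and viewed, at most 10 in all, crops included, and the job is handed in when it is done.

Besides the shell and the picture viewer there is one more tool, called after "Request:" as name(argument=value, ...) on one line, values as JSON. apply_moves: Moves the arm, as the interface text tells. Its arguments: {"type":"object","properties":{"motion":{"type":"array","items":{"type":"object","properties":{"jaw":{"type":"number"},"xyz":{"type":"array","items":{"type":"number"}},"twist":{"type":"number"}}}},"grip_force":{"type":"number"}},"required":["motion"]}

```bash
mkdir -p pics; ls; python3 - <<'E'
from workcell import sensors, camera, camera_params, bot
import cv2, numpy as np
for n in ("scene","top"):
    im,d=camera(n); np.savez(f"{n}0.npz",im=im,d=d)
    cv2.imwrite(f"pics/{n}0.png",im[:,:,::-1])
    p=camera_params(n); print(n,p)
    R,_=cv2.Rodrigues(np.array(p['rvec'])); print(-R.T@np.array(p['tvec']).ravel())
o=sensors.get_obs(); print(o, bot.tcp_to_tips)
E
```

```text
pics
scene {'mtx': array([[469.42718682,   0.        , 324.70817368],
       [  0.        , 469.42718682, 205.45151696],
       [  0.        ,   0.        ,   1.        ]]), 'rvec': array([ 1.88693192,  1.42373138, -0.69214106]), 'tvec': array([-0.16982116, -0.30946726,  1.59774402])}
[ 1.42561946 -0.20002876  0.77781284]
top {'mtx': array([[372.3332112 ,   0.        , 316.23483387],
       [  0.        , 372.3332112 , 204.29791877],
       [  0.        ,   0.        ,   1.        ]]), 'rvec': array([ 2.12669873, -2.14150274,  0.15930898]), 'tvec': array([0.00267547, 0.56609831, 1.09403995])}
[ 0.38583873 -0.01186155  1.16978017]
{'time': 0.1, 'q': array([-6.31984445e+01,  5.00931912e+00,  1.00394752e+01,  9.51002793e+01,
        7.19398608e-04,  9.00015101e+01]), 'qd': array([ 0.0813309 , -0.08521855,  0.04287884,  0.05794956,  0.17631205,
        0.03996708]), 'joint_efforts': array([ 3.67506673e-04, -5.21558583e+01,  4.65654945e+01,  1.60462788e-02,
        2.29359614e-05, -4.28069420e-07]), 'ee_pos': array([ 0.24791524, -0.49074818,  0.24764512]), 'tcp_rot': array([-1.79929877e+02, -7.17549936e-04,  2.68000446e+01]), 'wrist_force': array([-0.44265265, -0.61863427, -0.51945573]), 'torque': array([ 0.03145592,  0.02376599, -0.01376021]), 'grasp_force': 0.0, 'opening': 0.0856500131240592} 0.017
```

View pics/top0.png

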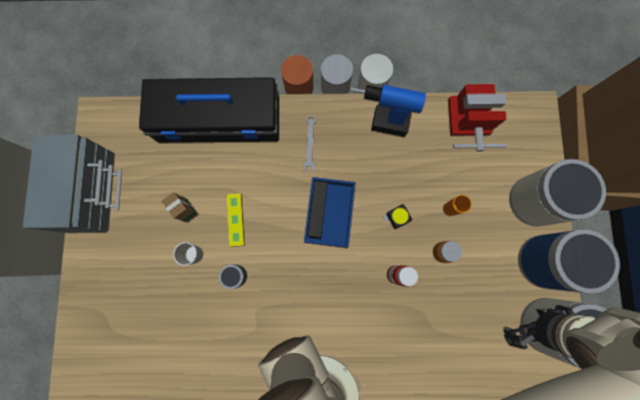

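View pics/scene0.png

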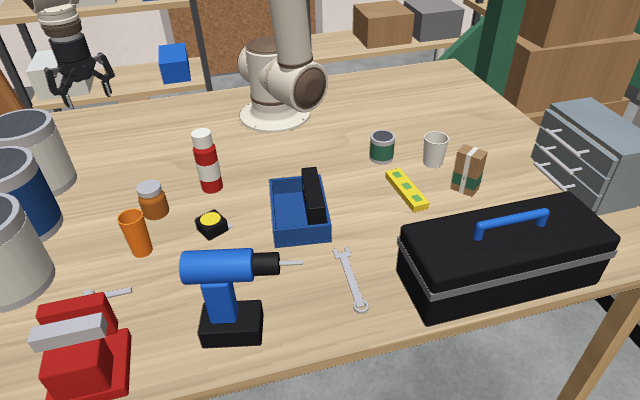

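The top view, with x up and y left, shows:
- crate at (330,212), with the case on its left side
- orange tub (458,205), jar (447,252), can (403,275), tape (400,216)
- level (235,220), tin (232,275), white tub (186,254), carton (178,207)

The scene view agrees, and everything stands upright.

```bash
cat > h.py <<'E'
import numpy as np, cv2
from workcell import sensors, camera, camera_params, bot
from scipy.optimize import least_squares
def cloud(n, im=None, d=None):
    if d is None: im,d=camera(n)
    p=camera_params(n); R,_=cv2.Rodrigues(np.array(p['rvec'])); K=p['mtx']
    v,u=np.mgrid[:400,:640]
    c=np.stack([(u-K[0,2])/K[0,0]*d,(v-K[1,2])/K[1,1]*d,d],-1)
    w=(c-np.array(p['tvec']).ravel())@R; w[d==0]=np.nan
    return w,im
def circ(P,r=None):
    f=(lambda q:np.hypot(*(P-q[:2]).T)-(r if r else q[2]))
    s=least_squares(f,[*P.mean(0),.03],loss='soft_l1',f_scale=.002); return s.x,np.abs(s.fun).mean()
def go(X,Y,Z,yaw=None):
    """shift (mm, tool axes) and twist (rad) from the measured pose to TCP X,Y,Z (m), yaw (deg, mod 180)"""
    o=sensors.get_obs(); p=o['ee_pos']; y0=o['tcp_rot'][2]; a=np.radians(y0)
    d=(np.array([X,Y,Z])-p)*1e3
    t=0 if yaw is None else (y0-yaw+90)%180-90
    print('shift',np.round([d[0]*np.cos(a)+d[1]*np.sin(a), d[0]*np.sin(a)-d[1]*np.cos(a), -d[2]],1),'twist',round(np.radians(t),3),
      '| at',np.round(p*1e3,1),np.round(o['tcp_rot'],1),'t',round(o['time'],2),'F',np.round(o['wrist_force'],1),'open',round(o['opening']*1e3,1),'q16',np.round(o['q'][[0,5]],0))
E
python3 - <<'E'
from h import *
Cl={n:cloud(n,**dict(np.load(f"{n}0.npz"))) for n in ("top","scene")}
W,im=Cl['top']; S,ims=Cl['scene']
def box(u,v,r): return slice(v-r,v+r),slice(u-r,u+r)
print('bench z',np.nanmedian(W[300:320,150:250,2]),np.nanmedian(S[215:225,340:370,2]))
for n,(u,v),r,h in [('white',(186,254),20,.085),('orange',(458,205),20,.108),('can',(403,275),20,.172),('carton',(178,207),24,.12),
   ('jar',(447,252),18,.085),('tin',(232,275),18,.075),('tape',(400,216),16,.038)]:
    P=W[box(u,v,r)].reshape(-1,3); P=P[P[:,2]>.02]; ctr=np.median(P[:,:2],0)
    Q=S.reshape(-1,3); Q=Q[(np.hypot(*(Q[:,:2]-ctr).T)<.075)&(Q[:,2]>.02)]
    for m,A in (('top',P),('scene',Q)):
        T=A[np.abs(A[:,2]-h)<.006][:,:2]
        if len(T)<4: print(n,m,'few',len(T),A[:,2].max()); continue
        print(n,m,len(T),'zmax',A[:,2].max().round(4),'med',T.mean(0).round(4),'circ',*[np.round(q,4) for q in circ(T)],
          'rect',[np.round(q,3) for q in cv2.minAreaRect((T*1e3).astype(np.float32))])
# crate: blue mask points
for m,(A,I) in Cl.items():
    hsv=cv2.cvtColor(I,cv2.COLOR_RGB2HSV)
    c=np.array([.39,-.05]); near=np.hypot(A[...,0]-.40,A[...,1]+.0)<.25
    k=near&(hsv[...,0]>100)&(hsv[...,0]<125)&(hsv[...,1]>120)
    T=A[k]
    rim=T[np.abs(T[:,2]-.056)<.005][:,:2]; print(m,'crate rim',len(rim),cv2.minAreaRect((rim*1e3).astype(np.float32)), 'floor z',np.median(T[T[:,2]<.02][:,2]) if (T[:,2]<.02).any() else None)
    ct=A[near&(np.abs(A[...,2]-.093)<.008)][:,:2]
    print(m,'case top',len(ct),cv2.minAreaRect((ct*1e3).astype(np.float32)) if len(ct)>4 else '')
E
```

```text
bench z -0.0004890204509316399 0.0009425716953362471
white top 97 zmax 0.0888 med [0.4186 0.3827] circ [0.418  0.3803 0.032 ] 0.001 rect [array([417.78 , 380.334]), array([65.511, 66.524]), np.float64(50.393)]
white scene 134 zmax 0.0878 med [0.4193 0.3825] circ [0.4208 0.3824 0.0323] 0.0016 rect [array([420.03 , 382.922]), array([65.749, 70.402]), np.float64(65.864)]
orange top 81 zmax 0.112 med [ 0.5553 -0.4221] circ [ 0.555  -0.4211  0.0256] 0.0009 rect [array([ 555.263, -421.232]), array([53.884, 50.268]), np.float64(89.897)]
orange scene 190 zmax 0.1127 med [ 0.5569 -0.4205] circ [ 0.5569 -0.4204  0.0256] 0.0011 rect [array([ 556.383, -419.757]), array([53.867, 55.305]), np.float64(71.881)]
can top 280 zmax 0.1778 med [ 0.3529 -0.2426] circ [ 0.353  -0.2426  0.0173] 0.0048 rect [array([ 353.243, -242.774]), array([47.512, 46.524]), np.float64(89.715)]
can scene 207 zmax 0.1775 med [ 0.358  -0.2414] circ [ 0.3565 -0.2412  0.0192] 0.0048 rect [array([ 353.948, -242.211]), array([51.22 , 47.871]), np.float64(25.078)]
carton top 345 zmax 0.1251 med [0.5556 0.4075] circ [0.5553 0.407
[... 1067 characters left out ...]
ape scene 441 zmax 0.0435 med [ 0.5365 -0.256 ] circ [ 0.5354 -0.256   0.0242] 0.0067 rect [array([ 532.227, -255.916]), array([62.562, 60.695]), np.float64(25.605)]
top crate rim 360 ((541.9369506835938, -41.20365905761719), (129.6553955078125, 198.1739959716797), 82.4972152709961) floor z 0.007829213783151684
top case top 786 ((452.68011474609375, -88.40066528320312), (381.5924072265625, 144.43972778320312), 41.63333511352539)
scene crate rim 433 ((544.165771484375, -40.40484619140625), (132.8557891845703, 202.71426391601562), 82.33291625976562) floor z 0.00951292404004728
scene case top 848 ((373.82861328125, -97.40371704101562), (294.86273193359375, 476.9312744140625), 79.28178405761719)
```

```bash
python3 - <<'E'
from h import *
for m in ("top","scene"):
    A,I=cloud(m,**dict(np.load(f"{m}0.npz")))
    near=(np.abs(A[...,0]-.543)<.12)&(np.abs(A[...,1]+.02)<.11)
    T=A[near&(np.abs(A[...,2]-.093)<.006)][:,:2]
    a=np.radians(172.4); c=np.array([.543,-.041]); L=(T-c)@np.array([[np.cos(a),-np.sin(a)],[np.sin(a),np.cos(a)]])*1e3
    print(m,len(T),'case in crate',cv2.minAreaRect(L.astype(np.float32)),np.percentile(L,[1,99],axis=0).round(1))
go(.419,.381,.248,82.4)
E
```

```text
top 754 case in crate ((1.9377822875976562, -35.35584259033203), (164.83570861816406, 39.971988677978516), 0.41002357006073) [[-78.1 -55. ]
 [ 83.2 -15.7]]
scene 730 case in crate ((-0.8966751098632812, -37.072959899902344), (167.86045837402344, 40.185428619384766), 0.33695676922798157) [[-82.6 -56.4]
 [ 79.4 -17.2]]
shift [ 5.458e+02 -7.010e+02 -4.000e-01] twist -0.97 | at [ 247.9 -490.7  247.6] [-179.9   -0.    26.8] t 0.1 F [-0.4 -0.6 -0.5] open 85.7 q16 [-63.  90.]
```

Request:
apply_moves(motion=[{"jaw": 1, "xyz": [36, -47, 0], "twist": 0}, {"jaw": 1, "xyz": [73, -94, 0], "twist": 0}, {"jaw": 1, "xyz": [109, -140, 0], "twist": 0}, {"jaw": 1, "xyz": [146, -187, 0], "twist": 0}, {"jaw": 1, "xyz": [182, -234, 0], "twist": 0}], grip_force=40)

```text
time: 0.72
ee_pos: [0.3048, -0.1982, 0.248]
tcp_rot: [-180.0, -0.0, 26.8]
wrist_force: [0.9, 0.2, -0.5]
opening: 0.0859
grasp_force: 0.0
```

Request:
apply_moves(motion=[{"jaw": 1, "xyz": [36, -47, 0], "twist": 0}, {"jaw": 1, "xyz": [73, -94, 0], "twist": 0}, {"jaw": 1, "xyz": [109, -140, 0], "twist": 0}, {"jaw": 1, "xyz": [146, -187, 0], "twist": 0}, {"jaw": 1, "xyz": [182, -234, 0], "twist": 0}])

```text
time: 1.35
ee_pos: [0.3617, 0.093, 0.2482]
tcp_rot: [180.0, -0.0, 26.8]
wrist_force: [0.9, -1.1, -0.0]
opening: 0.0854
grasp_force: 0.0
```

Request:
apply_moves(motion=[{"jaw": 1, "xyz": [36, -47, 0], "twist": 0}, {"jaw": 1, "xyz": [73, -94, 0], "twist": 0}, {"jaw": 1, "xyz": [109, -140, 0], "twist": 0}, {"jaw": 1, "xyz": [146, -187, 0], "twist": 0}, {"jaw": 1, "xyz": [182, -234, 0], "twist": 0}])

```text
time: 1.98
ee_pos: [0.4503, 0.282, 0.2476]
tcp_rot: [-177.9, 0.1, 31.0]
wrist_force: [-0.5, 0.3, 0.2]
opening: 0.0853
grasp_force: 0.0
```

```bash
python3 - <<'E'
from h import *
print(sensors.get_obs()['q'].round(1),sensors.get_obs()['qd'].round(1)); go(.419,.381,.248,82.4)
E
```

```text
[ 31.    2.5   7.4  95.    2.1 179.9] [ 5.  29.1 29.7  0.6  1.9  0.1]
shift [  24.3 -101.    -0.4] twist -0.896 | at [450.3 282.  247.6] [-1.779e+02  1.000e-01  3.100e+01] t 1.98 F [-0.5  0.3  0.2] open 85.3 q16 [ 31. 180.]
```

Request:
apply_moves(motion=[{"jaw": 1, "xyz": [0, 0, 0], "twist": -0.2}, {"jaw": 1, "xyz": [0, 0, 0], "twist": -0.36}, {"jaw": 1, "xyz": [0, 0, 0], "twist": -0.54}, {"jaw": 1, "xyz": [0, 0, 0], "twist": -0.72}, {"jaw": 1, "xyz": [0, 0, 0], "twist": -0.9}])

```text
time: 2.6
ee_pos: [0.4498, 0.2808, 0.2479]
tcp_rot: [-178.6, -1.6, 82.9]
wrist_force: [-0.0, -0.3, -1.1]
opening: 0.0852
grasp_force: 0.0
```

```bash
python3 - <<'E'
from h import *
go(.419,.381,.248,82.4)
E
```

```text
shift [ 95.6 -43.   -0.1] twist 0.008 | at [449.8 280.8 247.9] [-178.6   -1.6   82.9] t 2.6 F [-0.  -0.3 -1.1] open 85.2 q16 [ 31. 128.]
```

```bash
cat >> h.py <<'E'
from scipy.spatial.transform import Rotation as Ro
def go(X,Y,Z,yaw=None):
    """shift (mm, tool axes) and twist (rad) from the measured pose to TCP X,Y,Z (m), yaw (deg, mod 180)"""
    o=sensors.get_obs(); p=o['ee_pos']; y0=o['tcp_rot'][2]
    s=Ro.from_euler('xyz',o['tcp_rot'],degrees=True).inv().apply((np.array([X,Y,Z])-p)*1e3)
    t=0 if yaw is None else (y0-yaw+90)%180-90
    print('shift',s.round(1),'twist',round(np.radians(t),3),
      '| at',np.round(p*1e3,1),np.round(o['tcp_rot'],2),'t',round(o['time'],2),'F',np.round(o['wrist_force'],1),'open',round(o['opening']*1e3,1),'q',o['q'].round(1))
E
python3 - <<'E'
from h import *
go(.419,.381,.18,82.4)
E
```

```text
shift [ 93.7 -41.3  71.5] twist 0.008 | at [449.8 280.8 247.9] [-178.61   -1.57   82.86] t 2.6 F [-0.  -0.3 -1.1] open 85.2 q [ 30.9   2.3   7.2  95.    2.1 128. ]
```

Request:
apply_moves(motion=[{"jaw": 1, "xyz": [47, -21, 15], "twist": 0.004}, {"jaw": 1, "xyz": [94, -41, 30], "twist": 0.008}, {"jaw": 1, "xyz": [94, -41, 71], "twist": 0.008}, {"jaw": 1, "xyz": [94, -41, 71], "twist": 0.008}])

```text
time: 3.1
ee_pos: [0.4185, 0.3808, 0.1776]
tcp_rot: [-178.4, -1.3, 82.1]
wrist_force: [-0.1, -0.6, 0.9]
opening: 0.0855
grasp_force: 0.0
```

```bash
python3 - <<'E'
from h import *
go(.419,.381,.070,82.4)
E
```

```text
shift [ -2.2   3.5 107.5] twist -0.005 | at [418.5 380.8 177.6] [-178.4    -1.31   82.11] t 3.1 F [-0.1 -0.6  0.9] open 85.5 q [ 41.3   6.3   3.7  87.4   2.1 139.2]
```

Request:
apply_moves(motion=[{"jaw": 1, "xyz": [-1, 2, 50], "twist": -0.005}, {"jaw": 1, "xyz": [-2, 3.5, 90], "twist": -0.005}, {"jaw": 1, "xyz": [-2, 3.5, 107], "twist": -0.005}, {"jaw": 1, "xyz": [-2, 3.5, 107], "twist": -0.005}, {"jaw": 0, "xyz": [-2, 3.5, 107], "twist": -0.005}])

```text
time: 3.72
ee_pos: [0.422, 0.3829, 0.0761]
tcp_rot: [-178.7, -1.7, 82.3]
wrist_force: [-1.0, 0.2, 0.7]
opening: 0.0696
grasp_force: 0.3
```

Request:
apply_moves(motion=[{"jaw": -1, "xyz": [0, 0, 0], "twist": 0}, {"jaw": -1, "xyz": [0, 0, 0], "twist": 0}, {"jaw": -1, "xyz": [0, 0, 0], "twist": 0}], grip_force=30)

```text
time: 4.1
ee_pos: [0.422, 0.3832, 0.0768]
tcp_rot: [-178.8, -1.8, 82.4]
wrist_force: [-0.8, -0.3, 5.5]
opening: 0.0673
grasp_force: 32.7
```

```bash
python3 - <<'E'
from h import *
print(sensors.get_obs()['grasp_force'])
go(.419,.381,.25,82.4)
E
```

```text
32.71176204783842
shift [   2.7   -6.4 -173.1] twist -0.001 | at [422.  383.2  76.8] [-178.77   -1.77   82.35] t 4.1 F [-0.8 -0.3  5.5] open 67.3 q [ 41.3   7.3  -6.4  75.8   2.1 138.9]
```

Request:
apply_moves(motion=[{"jaw": -1, "xyz": [1, -2, -50], "twist": 0}, {"jaw": -1, "xyz": [2, -4, -100], "twist": 0}, {"jaw": -1, "xyz": [2, -4, -140], "twist": 0}, {"jaw": -1, "xyz": [2, -4, -140], "twist": 0}])

```text
time: 4.6
ee_pos: [0.4214, 0.3815, 0.2193]
tcp_rot: [-178.9, -1.9, 82.4]
wrist_force: [0.8, -0.6, -1.0]
opening: 0.0672
grasp_force: 34.4
```

```bash
python3 - <<'E'
from h import *
print(sensors.get_obs()['grasp_force'])
go(.595,-.069,.215,82.4)
E
```

```text
34.39228794537485
shift [-423.3  231.8  -14.3] twist -0.001 | at [421.4 381.5 219.3] [-178.94   -1.94   82.35] t 4.6 F [ 0.8 -0.6 -1. ] open 67.2 q [ 41.2   6.2   8.2  91.2   2.1 138.8]
```

Request:
apply_moves(motion=[{"jaw": -1, "xyz": [-42, 23, -1], "twist": 0}, {"jaw": -1, "xyz": [-85, 46, -3], "twist": 0}, {"jaw": -1, "xyz": [-127, 70, -4], "twist": 0}, {"jaw": -1, "xyz": [-170, 93, -6], "twist": 0}, {"jaw": -1, "xyz": [-212, 116, -7], "twist": 0}])

```text
time: 5.22
ee_pos: [0.5074, 0.1534, 0.2125]
tcp_rot: [-178.7, -1.6, 82.4]
wrist_force: [0.9, -0.3, -0.3]
opening: 0.0671
grasp_force: 34.4
```

Request:
apply_moves(motion=[{"jaw": -1, "xyz": [-42, 23, -1], "twist": 0}, {"jaw": -1, "xyz": [-85, 46, -3], "twist": 0}, {"jaw": -1, "xyz": [-127, 70, -4], "twist": 0}, {"jaw": -1, "xyz": [-190, 105, -6], "twist": 0}, {"jaw": -1, "xyz": [-211, 116, -7], "twist": 0}])

```text
time: 5.85
ee_pos: [0.5946, -0.0724, 0.2103]
tcp_rot: [-178.6, -1.6, 82.2]
wrist_force: [0.1, 1.3, -0.3]
opening: 0.0672
grasp_force: 34.4
```

```bash
python3 - <<'E'
from h import *
im,_=camera("scene"); cv2.imwrite("pics/s1.png",cv2.resize(im[60:300,180:500,::-1],None,fx=2,fy=2))
go(.595,-.069,.15,82.4);go(.595,-.069,.088,82.4)
E
```

```text
shift [ 4.2  0.3 60. ] twist -0.004 | at [595.3 -74.9 209.9] [-178.65   -1.51   82.16] t 5.9 F [-2.6 -1.7 -1.9] open 67.2 q [-7.8 12.7 14.5 93.1  1.5 90. ]
shift [  2.6   1.8 122. ] twist -0.004 | at [595.3 -74.9 209.9] [-178.65   -1.51   82.16] t 5.9 F [-2.6 -1.7 -1.9] open 67.2 q [-7.8 12.7 14.5 93.1  1.5 90. ]
```

View pics/s1.png

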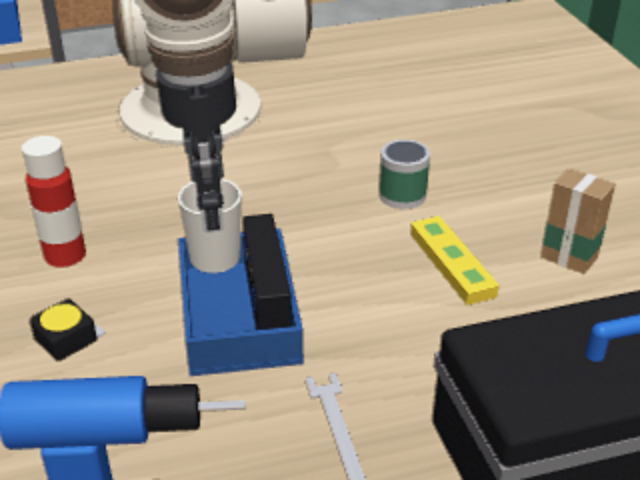

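The crop shows the white tub held upright over the crate at (210,225), clear of the case at (267,270). I'll lower it now.

Request:
apply_moves(motion=[{"jaw": -1, "xyz": [4, 0, 30], "twist": -0.004}, {"jaw": -1, "xyz": [4, 0, 60], "twist": -0.004}, {"jaw": -1, "xyz": [3, 1, 90], "twist": -0.004}, {"jaw": -1, "xyz": [3, 2, 110], "twist": -0.004}, {"jaw": -1, "xyz": [3, 2, 110], "twist": -0.004}])

```text
time: 6.52
ee_pos: [0.5933, -0.0633, 0.0993]
tcp_rot: [-178.5, -1.6, 82.6]
wrist_force: [-0.3, -0.1, -0.3]
opening: 0.0673
grasp_force: 34.4
```

```bash
python3 - <<'E'
from h import *
go(.595,-.069,.086,82.4)
E
```

```text
shift [-5.8  2.8 13. ] twist 0.003 | at [593.3 -63.3  99.3] [-178.48   -1.59   82.58] t 6.53 F [-0.3 -0.1 -0.3] open 67.3 q [-6.8 12.5  2.  81.   1.6 90.6]
```

Request:
apply_moves(motion=[{"jaw": -1, "xyz": [-6, 3, 4], "twist": 0}, {"jaw": -1, "xyz": [-6, 3, 9], "twist": 0}, {"jaw": -1, "xyz": [-6, 3, 12], "twist": 0}, {"jaw": -1, "xyz": [-6, 3, 12], "twist": 0}])

```text
time: 7.02
ee_pos: [0.5961, -0.0695, 0.0884]
tcp_rot: [-178.6, -1.6, 82.6]
wrist_force: [0.4, -0.2, -0.5]
opening: 0.0667
grasp_force: 34.4
```

```bash
python3 - <<'E'
from h import *
go(.595,-.069,.085,82.4)
E
```

```text
shift [ 0.3 -1.1  3.5] twist 0.003 | at [596.1 -69.5  88.4] [-178.63   -1.6    82.57] t 7.03 F [ 0.4 -0.2 -0.5] open 66.7 q [-7.4 13.   1.4 79.8  1.6 90. ]
```

Request:
apply_moves(motion=[{"jaw": -1, "xyz": [0, -1, 4], "twist": 0}, {"jaw": -1, "xyz": [0, -1, 4], "twist": 0}, {"jaw": 1, "xyz": [0, -1, 4], "twist": 0}, {"jaw": 1, "xyz": [0, -1, 4], "twist": 0}, {"jaw": 1, "xyz": [0, -1, 4], "twist": 0}])

```text
time: 7.65
ee_pos: [0.5951, -0.0693, 0.0844]
tcp_rot: [-178.6, -1.6, 82.6]
wrist_force: [-0.2, 0.7, 0.8]
opening: 0.0858
grasp_force: 0.0
```

Request:
apply_moves(motion=[{"jaw": 1, "xyz": [0, 0, -15], "twist": 0}, {"jaw": 1, "xyz": [0, 0, -50], "twist": 0}, {"jaw": 1, "xyz": [0, 0, -110], "twist": 0}, {"jaw": 1, "xyz": [60, 5, -150], "twist": 0}])

```text
time: 8.15
ee_pos: [0.6093, -0.0248, 0.2349]
tcp_rot: [-178.9, -1.6, 82.3]
wrist_force: [2.3, 0.2, 0.4]
opening: 0.0854
grasp_force: 0.0
```

```bash
cat >> h.py <<'E'
CC=np.array([.543,-.041]); CA=np.radians(172.4); RC=np.array([[np.cos(CA),-np.sin(CA)],[np.sin(CA),np.cos(CA)]])
def loc(P): return (np.asarray(P)-CC)@RC*1e3
def wor(lx,ly): return CC+RC@np.array([lx,ly])/1e3
E
python3 - <<'E'
from h import *
for m in ("scene","top"):
    A,I=cloud(m); cv2.imwrite(f"pics/{m}2.png",I[:,:,::-1])
    c=wor(-55,23)
    P=A.reshape(-1,3); P=P[(np.hypot(*(P[:,:2]-c).T)<.045)&(loc(P[:,:2])[:,1]>-14)&(np.abs(P[:,2]-.093)<.006)]
    s,e=circ(P[:,:2]); print(m,len(P),'white loc',loc(s[:2]).round(1),s[2].round(4),e.round(4),'zmax',P[:,2].max().round(3))
    near=(np.abs(A[...,0]-.543)<.12)&(np.abs(A[...,1]+.02)<.11)
    T=A[near&(np.abs(A[...,2]-.093)<.006)][:,:2]; L=loc(T); L=L[L[:,1]<-12]; print(' case',cv2.minAreaRect(L.astype(np.float32)))
go(.555,-.421,.22,82.4)
E
```

```text
scene 196 white loc [-54.2  21.5] 0.0322 0.0011 zmax 0.096
 case ((-0.37099456787109375, -37.000450134277344), (167.06153869628906, 40.145931243896484), 0.3540102541446686)h.py:13: RuntimeWarning: Mean of empty slice.
  s=least_squares(f,[*P.mean(0),.03],loss='soft_l1',f_scale=.002); return s.x,np.abs(s.fun).mean()
  ret = um.true_divide(
Traceback (most recent call last):
  File "h.py", line 13, in circ
    s=least_squares(f,[*P.mean(0),.03],loss='soft_l1',f_scale=.002); return s.x,np.abs(s.fun).mean()
ValueError: Initial guess is outside of provided bounds
```

```bash
python3 - <<'E'
from h import *
go(.556,-.421,.20,82.4)
E
```

```text
shift [-405.7   -3.2   24.5] twist 0.006 | at [610.8 -19.9 236.4] [-179.09   -1.69   82.73] t 8.25 F [-0.2  0.4  0.4] open 85.4 q [-2.6 14.2 19.2 95.8  1.8 94.6]
```

Request:
apply_moves(motion=[{"jaw": 1, "xyz": [-45, 0, 2], "twist": 0}, {"jaw": 1, "xyz": [-95, -1, 5], "twist": 0}, {"jaw": 1, "xyz": [-145, -1, 8], "twist": 0}, {"jaw": 1, "xyz": [-200, -2, 11], "twist": 0}, {"jaw": 1, "xyz": [-255, -2, 15], "twist": 0}])

```text
time: 8.88
ee_pos: [0.5731, -0.2768, 0.2088]
tcp_rot: [-178.7, -1.6, 82.6]
wrist_force: [0.3, 0.3, -0.3]
opening: 0.0853
grasp_force: 0.0
```

Request:
apply_moves(motion=[{"jaw": 1, "xyz": [-50, 0, 3], "twist": 0}, {"jaw": 1, "xyz": [-100, -1, 6], "twist": 0}, {"jaw": 1, "xyz": [-140, -1, 8], "twist": 0}, {"jaw": 1, "xyz": [-150, -1, 9], "twist": 0}, {"jaw": 1, "xyz": [-150, -1, 9], "twist": 0}])

```text
time: 9.5
ee_pos: [0.553, -0.4234, 0.195]
tcp_rot: [-178.6, -1.6, 82.5]
wrist_force: [0.2, 0.9, -0.1]
opening: 0.0856
grasp_force: 0.0
```

```bash
python3 - <<'E'
from h import *
A,I=cloud("scene"); P=A.reshape(-1,3); P=P[(np.hypot(*(P[:,:2]-[.556,-.421]).T)<.045)&(np.abs(P[:,2]-.108)<.006)]; print(circ(P[:,:2]))
go(.556,-.421,.20,82.4)
go(.556,-.421,.0975,82.4)
E
```

```text
(array([ 0.55677965, -0.42020013,  0.02577975]), np.float64(0.001210947263754777))
shift [ 2.1  2.3 -4.7] twist 0.003 | at [ 553.3 -422.6  195.3] [-178.63   -1.62   82.58] t 9.55 F [-0.1 -0.3  0.5] open 85.4 q [-37.6  27.8  32.2  96.4   0.7  59.7]
shift [-0.8  4.8 97.8] twist 0.003 | at [ 553.3 -422.6  195.3] [-178.63   -1.62   82.58] t 9.55 F [-0.1 -0.3  0.5] open 85.4 q [-37.6  27.8  32.2  96.4   0.7  59.7]
```

Request:
apply_moves(motion=[{"jaw": 1, "xyz": [1, 3, 35], "twist": 0}, {"jaw": 1, "xyz": [0, 4, 70], "twist": 0}, {"jaw": 1, "xyz": [-1, 5, 92], "twist": 0}, {"jaw": 1, "xyz": [-1, 5, 96], "twist": 0}, {"jaw": 1, "xyz": [-1, 5, 96], "twist": 0}])

```text
time: 10.18
ee_pos: [0.5567, -0.4212, 0.1003]
tcp_rot: [-178.7, -1.6, 82.6]
wrist_force: [-0.3, 0.5, 0.5]
opening: 0.0851
grasp_force: 0.0
```

```bash
python3 - <<'E'
from h import *
go(.556,-.421,.098,82.4)
E
```

```text
shift [ 0.  -0.6  2.3] twist 0.004 | at [ 556.7 -421.2  100.3] [-178.69   -1.57   82.64] t 10.18 F [-0.3  0.5  0.5] open 85.1 q [-37.4  27.2  20.9  85.6   0.7  59.9]
```

Request:
apply_moves(motion=[{"jaw": -1, "xyz": [0, 0, 2], "twist": 0}, {"jaw": -1, "xyz": [0, 0, 2], "twist": 0}, {"jaw": -1, "xyz": [0, 0, 2], "twist": 0}, {"jaw": -1, "xyz": [0, 0, 2], "twist": 0}, {"jaw": -1, "xyz": [0, 0, 2], "twist": 0}])

```text
time: 10.8
ee_pos: [0.5566, -0.4222, 0.0984]
tcp_rot: [-178.7, -1.5, 82.6]
wrist_force: [-0.3, 1.1, 5.5]
opening: 0.0539
grasp_force: 32.0
```

Request:
apply_moves(motion=[{"jaw": -1, "xyz": [0, 0, -20], "twist": 0}, {"jaw": -1, "xyz": [0, 0, -70], "twist": 0}, {"jaw": -1, "xyz": [0, 0, -125], "twist": 0}, {"jaw": -1, "xyz": [0, 0, -150], "twist": 0}, {"jaw": -1, "xyz": [0, 0, -150], "twist": 0}])

```text
time: 11.42
ee_pos: [0.5596, -0.427, 0.249]
tcp_rot: [-178.8, -1.5, 82.6]
wrist_force: [0.4, 0.1, -1.6]
opening: 0.0537
grasp_force: 32.0
```

```bash
python3 - <<'E'
from h import *
w=wor(-54.5,21.8); print(w, sensors.get_obs()['grasp_force'])
A,I=cloud("scene"); p=sensors.get_obs()['ee_pos']; P=A.reshape(-1,3); P=P[(np.hypot(*(P[:,:2]-p[:2]).T)<.04)&(P[:,2]<p[2]+.0)]
hs=cv2.cvtColor(I,cv2.COLOR_RGB2HSV).reshape(-1,3); 
print('z low',np.percentile(P[:,2],[2,10]))
go(*w,.245,82.4)
E
```

```text
[ 0.59413806 -0.06981647] 32.0022207915531
z low [-0.0007231   0.00078889]
shift [358.3 -11.4  11.9] twist 0.003 | at [ 559.3 -426.8  246.8] [-178.67   -1.58   82.57] t 11.47 F [ 0.2 -0.1 -1.1] open 53.6 q [-37.6  31.   42.5 103.4   0.7  59.8]
```

Request:
apply_moves(motion=[{"jaw": -1, "xyz": [45, -1, 1], "twist": 0}, {"jaw": -1, "xyz": [95, -3, 3], "twist": 0}, {"jaw": -1, "xyz": [145, -5, 5], "twist": 0}, {"jaw": -1, "xyz": [195, -6, 6], "twist": 0}, {"jaw": -1, "xyz": [245, -8, 8], "twist": 0}])

```text
time: 12.1
ee_pos: [0.582, -0.1805, 0.2437]
tcp_rot: [-178.5, -1.6, 82.6]
wrist_force: [-0.2, -0.1, -0.9]
opening: 0.0542
grasp_force: 32.1
```

Request:
apply_moves(motion=[{"jaw": -1, "xyz": [50, -2, 2], "twist": 0}, {"jaw": -1, "xyz": [90, -3, 4], "twist": 0}, {"jaw": -1, "xyz": [112, -3, 4], "twist": 0}, {"jaw": -1, "xyz": [112, -3, 4], "twist": 0}])

```text
time: 12.6
ee_pos: [0.5939, -0.0698, 0.244]
tcp_rot: [-178.5, -1.6, 82.7]
wrist_force: [0.4, -0.8, -0.3]
opening: 0.0542
grasp_force: 32.1
```

```bash
python3 - <<'E'
from h import *
A,I=cloud("scene"); hs=cv2.cvtColor(I,cv2.COLOR_RGB2HSV)
k=(hs[...,0]>5)&(hs[...,0]<20)&(hs[...,1]>170)&(np.hypot(A[...,0]-.594,A[...,1]+.07)<.06); P=A[k]; print(len(P),P[:,2].min(),P[:,2].max())
cv2.imwrite("pics/s3.png",cv2.resize(I[60:300,180:500,::-1],None,fx=2,fy=2))
for z in (np.percentile(P[:,2],90),np.percentile(P[:,2],15)):
    T=P[np.abs(P[:,2]-z)<.012]; print(z.round(3),circ(T[:,:2],None), circ(T[:,:2],.0275 if z>.2 else .024))
go(.594,-.071,.245,82.4); go(.594,-.071,.2,82.4)
E
```

```text
835 0.14706507048687698 0.28157705804098243
0.249 (array([ 0.59553713, -0.06868418,  0.02541882]), np.float64(0.0008438632491972942)) (array([ 0.59453123, -0.06879377,  0.03      ]), np.float64(0.0020013364340878154))
0.167 (array([ 0.59300228, -0.06849442,  0.02319155]), np.float64(0.0010446330046908641)) (array([ 0.59204398, -0.06845827,  0.03      ]), np.float64(0.0010407409192995688))
shift [-0.1  0.1 -0.7] twist 0.004 | at [593.9 -70.8 244.3] [-178.57   -1.58   82.61] t 12.65 F [ 0.6 -0.4 -1.3] open 54.0 q [-7.5 13.2 18.9 97.1  1.6 89.8]
shift [-1.4  1.2 44.2] twist 0.004 | at [593.9 -70.8 244.3] [-178.57   -1.58   82.61] t 12.65 F [ 0.6 -0.4 -1.3] open 54.0 q [-7.5 13.2 18.9 97.1  1.6 89.8]
```

View pics/s3.png

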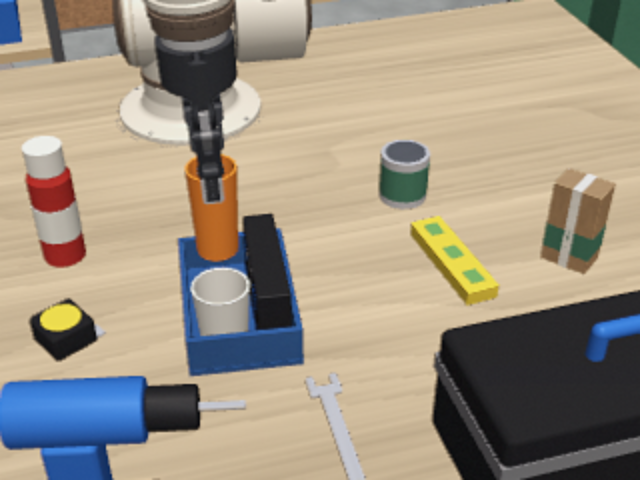

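The crop shows the orange tub held at (213,210), upright, above the white tub standing at (220,300) in the crate. The measured base is within 2 mm of coaxial, so I'll lower it.

Request:
apply_moves(motion=[{"jaw": -1, "xyz": [-2, 0, 35], "twist": 0}, {"jaw": -1, "xyz": [-3, 1, 70], "twist": 0}, {"jaw": -1, "xyz": [-4, 2, 100], "twist": 0}, {"jaw": -1, "xyz": [-5, 3, 115], "twist": 0}, {"jaw": -1, "xyz": [-5, 3, 115], "twist": 0}])

```text
time: 13.28
ee_pos: [0.5936, -0.0734, 0.1292]
tcp_rot: [-178.5, -1.6, 82.5]
wrist_force: [0.2, 0.0, -0.2]
opening: 0.0541
grasp_force: 32.1
```

```bash
python3 - <<'E'
from h import *
go(.594,-.0715,.111,82.4)
E
```

```text
shift [ 1.4  0.6 18.3] twist 0.002 | at [593.6 -73.4 129.2] [-178.54   -1.6    82.51] t 13.28 F [ 0.2  0.  -0.2] open 54.1 q [-7.8 12.3  5.1 84.3  1.6 89.7]
```

Request:
apply_moves(motion=[{"jaw": -1, "xyz": [1, 1, 6], "twist": 0}, {"jaw": -1, "xyz": [1, 1, 12], "twist": 0}, {"jaw": -1, "xyz": [1, 1, 17], "twist": 0}, {"jaw": -1, "xyz": [1, 1, 17], "twist": 0}])

```text
time: 13.78
ee_pos: [0.5948, -0.0712, 0.1127]
tcp_rot: [-178.6, -1.6, 82.6]
wrist_force: [0.5, 0.4, -1.1]
opening: 0.0539
grasp_force: 32.1
```

Request:
apply_moves(motion=[{"jaw": 0.6, "xyz": [0, 0, 0], "twist": 0}, {"jaw": 0.6, "xyz": [0, 0, 0], "twist": 0}, {"jaw": 0.6, "xyz": [0, 0, 0], "twist": 0}])

```text
time: 14.15
ee_pos: [0.595, -0.0713, 0.1133]
tcp_rot: [-178.7, -1.6, 82.6]
wrist_force: [-0.3, 0.6, 0.1]
opening: 0.0683
grasp_force: 0.0
```

Request:
apply_moves(motion=[{"jaw": 0.6, "xyz": [0, 0, -20], "twist": 0}, {"jaw": 1, "xyz": [0, 0, -70], "twist": 0}, {"jaw": 1, "xyz": [50, 0, -100], "twist": 0}, {"jaw": 1, "xyz": [110, 0, -105], "twist": 0}])

```text
time: 14.65
ee_pos: [0.6122, 0.0349, 0.2242]
tcp_rot: [-178.9, -1.6, 82.4]
wrist_force: [1.5, -0.4, -0.3]
opening: 0.0848
grasp_force: 0.0
```

```bash
cat >> h.py <<'E'
def look(show=None):
    for m in ("scene","top"):
        A,I=cloud(m); hs=cv2.cvtColor(I,cv2.COLOR_RGB2HSV)
        if show: cv2.imwrite(f"pics/{m}{show}.png",cv2.resize(I[60:300,180:500,::-1] if m=='scene' else I[120:320,200:440,::-1],None,fx=2,fy=2))
        c=wor(-54,22); P=A.reshape(-1,3); P=P[(np.hypot(*(P[:,:2]-c).T)<.045)&(loc(P[:,:2])[:,1]>-14)]
        for n,z in (('white',.093),('orange',.120)):
            T=P[np.abs(P[:,2]-z)<.005]
            if n=='white': T=T[np.hypot(*(T[:,:2]-c).T)>.028]
            if len(T)>15: s,e=circ(T[:,:2]); print(m,n,len(T),loc(s[:2]).round(1),s[2].round(4),e.round(4))
        print(m,'top of stack',np.nanmax(P[P[:,2]<.16][:,2]) if len(P) else '')
        L=loc(A[...,:2]); T=L[(np.abs(L[...,0])<95)&(L[...,1]<-12)&(L[...,1]>-64)&(np.abs(A[...,2]-.093)<.006)]
        if len(T)>100: print(m,'case',[np.round(q,1) for q in cv2.minAreaRect(T.astype(np.float32))])
E
python3 - <<'E'
from h import *
look(4)
go(.557,.41,.23,126.9)
E
```

```text
scene white 108 [-54.3  21.6] 0.0321 0.001
scene orange 149 [-55.   21.7] 0.0257 0.0011
scene top of stack 0.12453192123618054
scene case [array([ -0.5, -37.1]), array([167.9,  40.6]), np.float64(0.3)]
top white 42 [-52.   23.1] 0.0322 0.0009
top orange 67 [-53.   23.1] 0.0257 0.0009
top top of stack 0.12535709175973642
shift [ 361.1 -100.7    5.2] twist -0.769 | at [611.9  39.2 222.4] [-178.76   -1.69   82.83] t 14.75 F [ 0.9 -0.4  0.3] open 85.3 q [  2.8  14.4  17.8  94.4   1.9 100. ]
```

View pics/scene4.png

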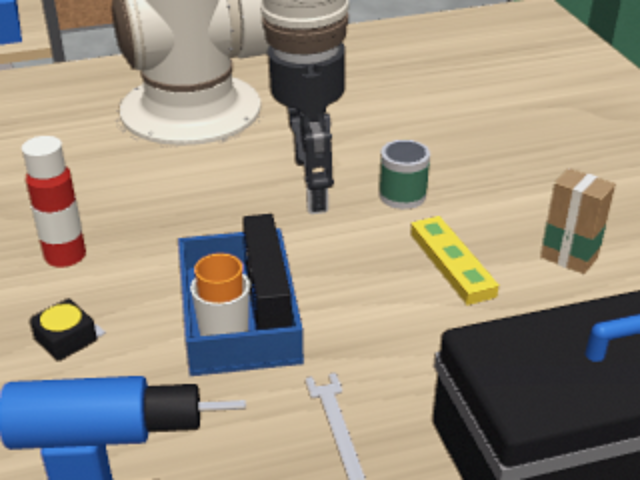

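The crop shows the orange tub nested in the white one at (219,290). Its top is at 0.120 m and the two are coaxial within 1 mm, and the case is still upright. Next is the carton.

Request:
apply_moves(motion=[{"jaw": 1, "xyz": [50, -14, 1], "twist": -0.155}, {"jaw": 1, "xyz": [102, -28, 2], "twist": -0.31}, {"jaw": 1, "xyz": [155, -43, 2], "twist": -0.465}, {"jaw": 1, "xyz": [207, -57, 3], "twist": -0.62}, {"jaw": 1, "xyz": [258, -72, 4], "twist": -0.77}])

```text
time: 15.38
ee_pos: [0.5727, 0.301, 0.226]
tcp_rot: [179.9, -2.1, 127.0]
wrist_force: [-0.5, 0.0, 0.5]
opening: 0.0858
grasp_force: 0.0
```

```bash
python3 - <<'E'
from h import *
A,I=cloud("scene"); P=A.reshape(-1,3); P=P[(np.hypot(*(P[:,:2]-[.557,.41]).T)<.06)&(P[:,2]>.03)]
T=P[np.abs(P[:,2]-.12)<.004]; print(cv2.minAreaRect((T[:,:2]*1e3).astype(np.float32)))
a=np.radians(36.9); print('along y',np.percentile(T[:,:2]@[np.cos(a),np.sin(a)],[1,99])*1e3, 'true mid for (.557,.41)', (.557*np.cos(a)+.41*np.sin(a))*1e3)
go(.557,.41,.2,126.9)
E
```

```text
((559.0234985351562, 410.1396484375), (64.88565063476562, 48.883201599121094), 37.365943908691406)
along y [661.42690119 724.1479027 ] true mid for (.557,.41) 691.596647160922
shift [89.6 51.8 29.1] twist 0.013 | at [571.2 306.6 225.5] [179.8   -2.21 127.63] t 15.43 F [-3.3  2.6 -1. ] open 85.2 q [27.3 18.9 23.7 95.1  2.2 79.7]
```

Request:
apply_moves(motion=[{"jaw": 1, "xyz": [40, 23, 10], "twist": 0.009}, {"jaw": 1, "xyz": [85, 48, 18], "twist": 0.009}, {"jaw": 1, "xyz": [90, 52, 28], "twist": 0.009}, {"jaw": 1, "xyz": [90, 52, 28], "twist": 0.009}])

```text
time: 15.92
ee_pos: [0.5601, 0.4035, 0.2]
tcp_rot: [-180.0, -2.1, 126.2]
wrist_force: [0.6, -0.7, -0.9]
opening: 0.0853
grasp_force: 0.0
```

```bash
python3 - <<'E'
from h import *
go(.557,.41,.15,127.1); go(.557,.41,.107,127.1)
E
```

```text
shift [ 5.3  1.3 50.3] twist -0.015 | at [560.1 403.5 200. ] [-179.99   -2.08  126.23] t 15.93 F [ 0.6 -0.7 -0.9] open 85.3 q [35.  24.7 28.5 93.9  2.1 88.7]
shift [ 3.7  1.3 93.2] twist -0.015 | at [560.1 403.5 200. ] [-179.99   -2.08  126.23] t 15.93 F [ 0.6 -0.7 -0.9] open 85.3 q [35.  24.7 28.5 93.9  2.1 88.7]
```

Request:
apply_moves(motion=[{"jaw": 1, "xyz": [5, 1, 35], "twist": -0.015}, {"jaw": 1, "xyz": [4, 1, 70], "twist": -0.015}, {"jaw": 1, "xyz": [4, 1, 93], "twist": -0.015}, {"jaw": 1, "xyz": [4, 1, 93], "twist": -0.015}, {"jaw": 1, "xyz": [4, 1, 93], "twist": -0.015}])

```text
time: 16.55
ee_pos: [0.5578, 0.4098, 0.1104]
tcp_rot: [179.7, -2.1, 127.0]
wrist_force: [0.8, 0.1, -0.2]
opening: 0.0854
grasp_force: 0.0
```

Request:
apply_moves(motion=[{"jaw": -1, "xyz": [0, 0, 0], "twist": 0}, {"jaw": -1, "xyz": [0, 0, 0], "twist": 0}, {"jaw": -1, "xyz": [0, 0, 0], "twist": 0}, {"jaw": -1, "xyz": [0, 0, 0], "twist": 0}], grip_force=60)

```text
time: 17.05
ee_pos: [0.5578, 0.4108, 0.1106]
tcp_rot: [179.7, -2.1, 127.1]
wrist_force: [1.1, 0.1, 5.6]
opening: 0.0628
grasp_force: 68.1
```

```bash
python3 - <<'E'
from h import *
print(sensors.get_obs()['grasp_force']); go(.557,.41,.107,127.1)
E
```

```text
68.12987923622131
shift [-0.2 -1.1  3.6] twist -0.001 | at [557.8 410.8 110.6] [179.67  -2.07 127.06] t 17.05 F [1.1 0.1 5.6] open 62.8 q [35.6 24.  17.7 83.4  2.1 88.5]
```

Request:
apply_moves(motion=[{"jaw": -1, "xyz": [1, 0, -40], "twist": 0}, {"jaw": -1, "xyz": [3, 0, -90], "twist": 0}, {"jaw": -1, "xyz": [5, 0, -140], "twist": 0}, {"jaw": -1, "xyz": [5, 0, -140], "twist": 0}])

```text
time: 17.55
ee_pos: [0.5577, 0.4108, 0.254]
tcp_rot: [179.4, -2.1, 127.1]
wrist_force: [0.3, 0.1, -2.8]
opening: 0.0629
grasp_force: 67.7
```

```bash
python3 - <<'E'
from h import *
print(wor(5.5,23),sensors.get_obs()['grasp_force']); go(*wor(5.5,23),.25,172.4)
E
```

```text
[ 0.53450642 -0.06307055] 67.68438577651978
shift [-364.  -304.1  -12.4] twist -0.791 | at [557.7 410.8 254. ] [179.41  -2.08 127.08] t 17.55 F [ 0.3  0.1 -2.8] open 62.9 q [35.6 26.1 36.5 99.8  2.1 88.5]
```

Request:
apply_moves(motion=[{"jaw": -1, "xyz": [-36, -30, -1], "twist": -0.15}, {"jaw": -1, "xyz": [-78, -65, -3], "twist": -0.31}, {"jaw": -1, "xyz": [-120, -100, -4], "twist": -0.47}, {"jaw": -1, "xyz": [-162, -135, -6], "twist": -0.63}, {"jaw": -1, "xyz": [-204, -170, -7], "twist": -0.79}])

```text
time: 18.18
ee_pos: [0.5434, 0.143, 0.2465]
tcp_rot: [178.4, -1.4, 172.7]
wrist_force: [0.9, -1.9, -2.4]
opening: 0.0625
grasp_force: 67.8
```

```bash
python3 - <<'E'
from h import *
go(*wor(5.5,23),.25,172.4)
E
```

```text
shift [ -17.4 -205.4   -9.5] twist 0.004 | at [543.4 143.  246.5] [178.44  -1.43 172.66] t 18.18 F [ 0.9 -1.9 -2.4] open 62.5 q [13.8  7.4 12.5 95.9  2.  21.2]
```

Request:
apply_moves(motion=[{"jaw": -1, "xyz": [-4, -50, -2], "twist": 0.004}, {"jaw": -1, "xyz": [-9, -100, -5], "twist": 0.004}, {"jaw": -1, "xyz": [-13, -155, -7], "twist": 0.004}, {"jaw": -1, "xyz": [-16, -198, -9], "twist": 0.004}, {"jaw": -1, "xyz": [-16, -198, -9], "twist": 0.004}])

```text
time: 18.8
ee_pos: [0.533, -0.0564, 0.2497]
tcp_rot: [178.4, -1.5, 171.9]
wrist_force: [0.7, -0.2, -1.9]
opening: 0.0629
grasp_force: 67.8
```

```bash
python3 - <<'E'
from h import *
A,I=cloud("scene"); cv2.imwrite("pics/s5.png",cv2.resize(I[60:300,180:500,::-1],None,fx=2,fy=2))
o=sensors.get_obs(); p=o['ee_pos']; hs=cv2.cvtColor(I,cv2.COLOR_RGB2HSV)
P=A.reshape(-1,3); L=loc(P[:,:2])
k=(np.abs(L[:,0]-5.5)<45)&(np.abs(L[:,1]-23)<45)&(P[:,2]>.145)&(P[:,2]<.235); T=L[k]; Z=P[k,2]
far=T[(np.abs(T[:,1]-23)<25)]; zf=Z[np.abs(T[:,1]-23)<25]
# -x face (towards the camera): plane x = a + b*y + c*z
f=far[:,0]<np.percentile(far[:,0],60)
s=least_squares(lambda q:q[0]+q[1]*(far[:,1]-23)+q[2]*(zf-.14)*1e3-far[:,0],[0,0,0],loss='soft_l1',f_scale=1).x; print(len(far),'-x face at bottom',s.round(3))
look()
go(*wor(5.5,23),.18,172.4)
E
```

```text
747 -x face at bottom [-1.469e+01  1.500e-02  1.100e-02]
scene white 112 [-54.2  21.6] 0.0323 0.0011
scene orange 146 [-55.2  21.9] 0.0256 0.0013
scene top of stack 0.1599627685326638
scene case [array([ -1.2, -37.1]), array([167.3,  40.1]), np.float64(0.2)]Traceback (most recent call last):
  File "<stdin>", line 10, in <module>
  File "h.py", line 41, in look
    print(m,'top of stack',np.nanmax(P[P[:,2]<.16][:,2]) if len(P) else '')
                           ~~~~~~~~~^^^^^^^^^^^^^^^^^^^^
    res = np.fmax.reduce(a, axis=axis, out=out, **kwargs)
ValueError: zero-size array to reduction operation fmax which has no identity
```

View pics/s5.png

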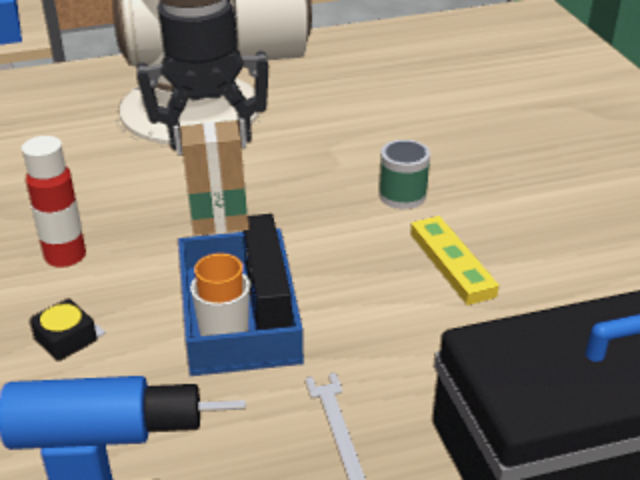

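The crop shows the carton held upright at (213,180), between the tubs and the near wall. Its measured far face agrees with the TCP to within 1 mm. I'll shift to the slot and lower.

```bash
python3 - <<'E'
from h import *
go(*wor(5.5,23),.18,172.4); go(*wor(5.5,23),.14,172.4)
E
```

```text
shift [ -4.2 -11.4  69.8] twist -0.005 | at [533.4 -53.4 250.1] [178.4   -1.44 172.11] t 18.95 F [-0.1  0.3 -2.2] open 62.7 q [-6.5  4.5  9.7 96.6  1.6  1.4]
shift [ -5.2 -12.5 109.7] twist -0.005 | at [533.4 -53.4 250.1] [178.4   -1.44 172.11] t 18.95 F [-0.1  0.3 -2.2] open 62.7 q [-6.5  4.5  9.7 96.6  1.6  1.4]
```

Request:
apply_moves(motion=[{"jaw": -1, "xyz": [-3, -9, 10], "twist": -0.005}, {"jaw": -1, "xyz": [-4, -11, 30], "twist": -0.005}, {"jaw": -1, "xyz": [-4, -11, 50], "twist": -0.005}, {"jaw": -1, "xyz": [-4, -11, 50], "twist": -0.005}, {"jaw": -1, "xyz": [-4, -11, 50], "twist": -0.005}])

```text
time: 19.58
ee_pos: [0.5352, -0.0635, 0.201]
tcp_rot: [178.4, -1.3, 172.4]
wrist_force: [0.1, 1.2, -1.3]
opening: 0.0625
grasp_force: 67.8
```

```bash
python3 - <<'E'
from h import *
print(loc(sensors.get_obs()['ee_pos'][:2])); go(*wor(5.5,23),.14,172.4); go(*wor(5.5,23),.121,172.4)
E
```

```text
[ 4.74023151 23.30311729]
shift [-0.7 -1.4 61. ] twist 0.001 | at [535.2 -63.5 201. ] [178.41  -1.35 172.44] t 19.57 F [ 0.1  1.2 -1.3] open 62.5 q [-7.6  4.   3.8 91.1  1.6  0. ]
shift [-1.1 -1.9 80. ] twist 0.001 | at [535.2 -63.5 201. ] [178.41  -1.35 172.44] t 19.57 F [ 0.1  1.2 -1.3] open 62.5 q [-7.6  4.   3.8 91.1  1.6  0. ]
```

Request:
apply_moves(motion=[{"jaw": -1, "xyz": [-1, -1, 20], "twist": 0}, {"jaw": -1, "xyz": [-1, -1, 40], "twist": 0}, {"jaw": -1, "xyz": [-1, -1.5, 60], "twist": 0}, {"jaw": -1, "xyz": [-1, -2, 72], "twist": 0}, {"jaw": -1, "xyz": [-1, -2, 72], "twist": 0}])

```text
time: 20.2
ee_pos: [0.5342, -0.0636, 0.1284]
tcp_rot: [178.4, -1.4, 172.4]
wrist_force: [-1.0, 0.2, -1.0]
opening: 0.0627
grasp_force: 67.9
```

```bash
python3 - <<'E'
from h import *
print(loc(sensors.get_obs()['ee_pos'][:2])); go(*wor(5.5,23),.1186,172.4)
E
```

```text
[ 5.7069033  23.52007364]
shift [-0.4  0.2  9.8] twist 0.0 | at [534.2 -63.6 128.4] [178.41  -1.4  172.4 ] t 20.2 F [-1.   0.2 -1. ] open 62.7 q [-7.6  4.  -4.2 83.2  1.6  0. ]
```

Request:
apply_moves(motion=[{"jaw": -1, "xyz": [0, 0, 4], "twist": 0}, {"jaw": -1, "xyz": [0, 0, 8], "twist": 0}, {"jaw": -1, "xyz": [0, 0, 10], "twist": 0}, {"jaw": -1, "xyz": [0, 0, 10], "twist": 0}])

```text
time: 20.7
ee_pos: [0.5345, -0.0633, 0.1193]
tcp_rot: [178.4, -1.3, 172.4]
wrist_force: [-0.8, 0.1, 3.3]
opening: 0.0628
grasp_force: 68.5
```

Request:
apply_moves(motion=[{"jaw": 1, "xyz": [0, 0, 0], "twist": 0}, {"jaw": 1, "xyz": [0, 0, 0], "twist": 0}, {"jaw": 1, "xyz": [0, 0, 0], "twist": 0}])

```text
time: 21.08
ee_pos: [0.5341, -0.0633, 0.1185]
tcp_rot: [178.4, -1.4, 172.4]
wrist_force: [-0.4, -0.4, -0.8]
opening: 0.0854
grasp_force: 0.0
```

Request:
apply_moves(motion=[{"jaw": 1, "xyz": [0, 0, -20], "twist": 0}, {"jaw": 1, "xyz": [0, 0, -60], "twist": 0}, {"jaw": 1, "xyz": [0, 0, -120], "twist": 0}, {"jaw": 1, "xyz": [-20, 40, -130], "twist": 0}, {"jaw": 1, "xyz": [-40, 80, -135], "twist": 0}])

```text
time: 21.7
ee_pos: [0.5881, 0.007, 0.2563]
tcp_rot: [178.4, -1.2, 172.3]
wrist_force: [0.8, 0.6, -0.4]
opening: 0.0854
grasp_force: 0.0
```

```bash
python3 - <<'E'
from h import *
for m in ("scene","top"):
    A,I=cloud(m); L=loc(A[...,:2]); cv2.imwrite(f"pics/{m}6.png",cv2.resize(I[60:300,180:500,::-1] if m=='scene' else I[120:320,200:440,::-1],None,fx=2,fy=2))
    T=L[(np.abs(L[...,0]-6)<40)&(np.abs(L[...,1]-23)<45)&(np.abs(A[...,2]-.128)<.004)]
    if len(T)>30: print(m,'carton',[np.round(q,1) for q in cv2.minAreaRect(T.astype(np.float32))],np.percentile(T,[1,99],axis=0).round(1))
try: look()
except Exception as e: print(e)
go(.3535,-.2425,.245)
E
```

```text
scene carton [array([ 1.8, 20.8]), array([49.2, 63.7]), np.float64(1.2)] [[-21.  -10.4]
 [ 25.4  52.3]]
scene white 109 [-53.7  21.5] 0.0323 0.0012
scene orange 218 [-49.3  22. ] 0.0298 0.0051
scene top of stack 0.13120775025797832
scene case [array([  1.1, -37. ]), array([168.4,  40.2]), np.float64(0.3)]
top top of stack 0.1224401799169518
shift [ 198.8 -278.3    6.5] twist 0.0 | at [587.2   7.  254.2] [178.42  -1.41 172.48] t 21.9 F [-0.2 -0.4 -0.5] open 85.2 q [-0.1 11.6 18.1 97.7  1.7  7.4]
```

View pics/scene6.png

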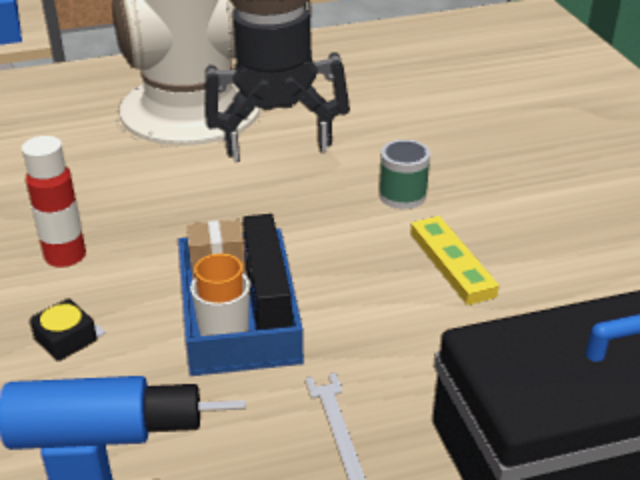

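The crop shows the carton standing in the crate behind the nested tubs at (214,240), with its top at 0.128 m and yaw aligned. Now the can.

Request:
apply_moves(motion=[{"jaw": 1, "xyz": [20, -28, 1], "twist": 0.157}, {"jaw": 1, "xyz": [50, -70, 2], "twist": 0.314}, {"jaw": 1, "xyz": [80, -112, 3], "twist": 0.47}, {"jaw": 1, "xyz": [110, -154, 4], "twist": 0.63}, {"jaw": 1, "xyz": [140, -196, 5], "twist": 0.785}])

```text
time: 22.52
ee_pos: [0.42, -0.1705, 0.2475]
tcp_rot: [179.9, -2.1, 127.1]
wrist_force: [0.6, 0.1, -0.1]
opening: 0.0855
grasp_force: 0.0
```

```bash
python3 - <<'E'
from h import *
go(.3535,-.2425,.245,82.4)
E
```

```text
shift [-17.5 -96.5   1.7] twist 0.779 | at [ 420.  -170.5  247.5] [179.86  -2.07 127.06] t 22.52 F [ 0.6  0.1 -0.1] open 85.5 q [-22.8  -6.5  -1.4  96.8   1.2  30.2]
```

Request:
apply_moves(motion=[{"jaw": 1, "xyz": [-5, -30, 0], "twist": 0.157}, {"jaw": 1, "xyz": [-10, -60, 0], "twist": 0.314}, {"jaw": 1, "xyz": [-17, -96, 1], "twist": 0.47}, {"jaw": 1, "xyz": [-17, -96, 1], "twist": 0.63}, {"jaw": 1, "xyz": [-17, -96, 1], "twist": 0.78}])

```text
time: 23.15
ee_pos: [0.3549, -0.2415, 0.2457]
tcp_rot: [-178.6, -1.6, 82.3]
wrist_force: [-0.1, -1.2, 0.7]
opening: 0.0853
grasp_force: 0.0
```

```bash
python3 - <<'E'
from h import *
go(.3535,-.2425,.2,82.4); go(.3535,-.2425,.156,82.4)
E
```

```text
shift [-2.5 -0.1 45.7] twist -0.003 | at [ 354.9 -241.5  245.7] [-178.64   -1.58   82.26] t 23.15 F [-0.1 -1.2  0.7] open 85.3 q [-34.7  -9.6  -4.4  97.2   0.8  63. ]
shift [-3.7  0.9 89.6] twist -0.003 | at [ 354.9 -241.5  245.7] [-178.64   -1.58   82.26] t 23.15 F [-0.1 -1.2  0.7] open 85.3 q [-34.7  -9.6  -4.4  97.2   0.8  63. ]
```

Request:
apply_moves(motion=[{"jaw": 1, "xyz": [-2, 0, 30], "twist": 0}, {"jaw": 1, "xyz": [-3, 1, 60], "twist": 0}, {"jaw": 1, "xyz": [-4, 1, 88], "twist": 0}, {"jaw": 1, "xyz": [-4, 1, 88], "twist": 0}, {"jaw": 1, "xyz": [-4, 1, 88], "twist": 0}])

```text
time: 23.78
ee_pos: [0.3548, -0.2425, 0.1588]
tcp_rot: [-178.7, -1.6, 82.7]
wrist_force: [0.1, -0.0, -0.3]
opening: 0.0854
grasp_force: 0.0
```

```bash
python3 - <<'E'
from h import *
go(.3535,-.2425,.156,82.4)
E
```

```text
shift [-0.3 -1.2  2.8] twist 0.004 | at [ 354.8 -242.5  158.8] [-178.7    -1.57   82.65] t 23.77 F [ 0.1 -0.  -0.3] open 85.4 q [-34.8 -10.5 -14.8  87.7   0.8  62.5]
```

Request:
apply_moves(motion=[{"jaw": 0, "xyz": [0, -1, 2], "twist": 0}, {"jaw": -1, "xyz": [0, -1, 2], "twist": 0}, {"jaw": -1, "xyz": [0, -1, 2], "twist": 0}, {"jaw": -1, "xyz": [0, -1, 2], "twist": 0}, {"jaw": -1, "xyz": [0, -1, 2], "twist": 0}], grip_force=60)

```text
time: 24.4
ee_pos: [0.3544, -0.2422, 0.1567]
tcp_rot: [-178.7, -1.6, 82.7]
wrist_force: [-0.5, -0.2, 6.0]
opening: 0.0463
grasp_force: 62.6
```

Request:
apply_moves(motion=[{"jaw": -1, "xyz": [0, 0, 0], "twist": 0}, {"jaw": -1, "xyz": [0, 0, -30], "twist": 0}, {"jaw": -1, "xyz": [0, -1, -80], "twist": 0}, {"jaw": -1, "xyz": [0, -3, -140], "twist": 0}, {"jaw": -1, "xyz": [0, -3, -150], "twist": 0}])

```text
time: 25.02
ee_pos: [0.3546, -0.2467, 0.3091]
tcp_rot: [-178.9, -1.5, 82.7]
wrist_force: [0.1, -0.5, -4.1]
opening: 0.0465
grasp_force: 63.7
```

```bash
python3 - <<'E'
from h import *
print(sensors.get_obs()['grasp_force'],wor(60.3,23)); go(*wor(60.3,23),.295,82.4)
E
```

```text
63.690930388402194 [ 0.48018781 -0.0558229 ]
shift [204.8 100.7  17.4] twist 0.005 | at [ 354.6 -246.7  309.1] [-178.89   -1.47   82.7 ] t 25.02 F [ 0.1 -0.5 -4.1] open 46.5 q [-35.3  -7.6   4.6 103.9   0.8  62. ]
```

Request:
apply_moves(motion=[{"jaw": -1, "xyz": [40, 20, 2], "twist": 0.003}, {"jaw": -1, "xyz": [85, 42, 4], "twist": 0.005}, {"jaw": -1, "xyz": [130, 64, 6], "twist": 0.005}, {"jaw": -1, "xyz": [175, 86, 8], "twist": 0.005}, {"jaw": -1, "xyz": [205, 101, 10], "twist": 0.005}])

```text
time: 25.65
ee_pos: [0.4807, -0.0534, 0.2972]
tcp_rot: [-178.5, -1.6, 82.5]
wrist_force: [-0.2, -0.7, -3.9]
opening: 0.0465
grasp_force: 63.3
```

Request:
apply_moves(motion=[{"jaw": -1, "xyz": [0, 0, 0], "twist": 0}, {"jaw": -1, "xyz": [0, 0, 0], "twist": 0}, {"jaw": -1, "xyz": [0, 0, 0], "twist": 0}])

```text
time: 26.02
ee_pos: [0.4796, -0.0561, 0.2987]
tcp_rot: [-178.6, -1.6, 82.3]
wrist_force: [-0.4, 0.3, -4.9]
opening: 0.0466
grasp_force: 63.5
```

```bash
python3 - <<'E'
from h import *
A,I=cloud("scene"); p=sensors.get_obs()['ee_pos']; zb=p[2]-.1567
P=A.reshape(-1,3); L=loc(P[:,:2]); lp=loc(p[:2]); print('tcp loc',lp.round(1),'bottom z',zb)
k=(np.hypot(*(L-lp).T)<50)
for z in (zb+.02,zb+.06,zb+.105):
    T=P[k&(np.abs(P[:,2]-z)<.01)][:,:2]; s=least_squares(lambda q:np.hypot(*(T-q).T)-.029,T.mean(0)-[.02,0],loss='soft_l1',f_scale=.002); print(len(T),loc(s.x).round(1),np.abs(s.fun).mean().round(4))
T=L[(np.abs(L[:,0]-6)<40)&(np.abs(L[:,1]-23)<45)&(np.abs(P[:,2]-.128)<.004)]; print('carton edges',np.percentile(T,[1,99],axis=0).round(1))
cv2.imwrite("pics/s7.png",cv2.resize(I[60:300,180:500,::-1],None,fx=2,fy=2))
go(*wor(60.3,23),.23,82.4); go(*wor(60.3,23),.166,82.4)
E
```

```text
tcp loc [60.8 23.4] bottom z 0.14218275973346417
166 [63.2 23.2] 0.001
179 [62.1 23.1] 0.001
197 [62.3 22.9] 0.001
carton edges [[-19.9 -10.4]
 [ 25.   52.3]]
shift [-1.5  2.1 68.8] twist -0.001 | at [479.7 -56.1 298.9] [-178.63   -1.58   82.33] t 26.07 F [ 0.1  0.9 -3.8] open 46.5 q [ -7.6  -1.4   9.2 102.    1.6  90.1]
shift [ -3.3   3.7 132.8] twist -0.001 | at [479.7 -56.1 298.9] [-178.63   -1.58   82.33] t 26.07 F [ 0.1  0.9 -3.8] open 46.5 q [ -7.6  -1.4   9.2 102.    1.6  90.1]
```

View pics/s7.png

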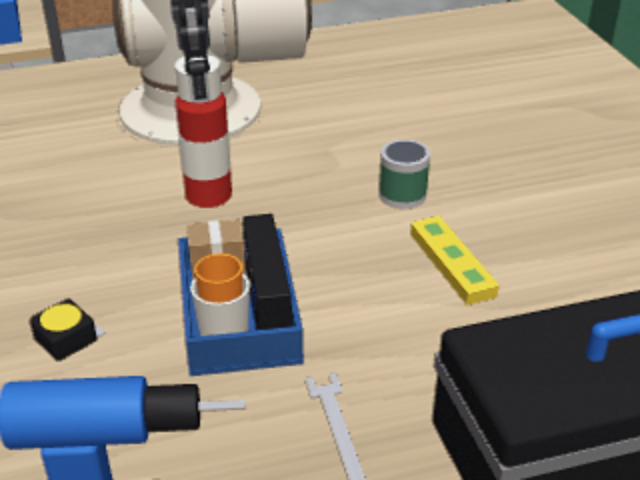

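The crop shows the can held at (204,140), upright over the free end of the crate behind the carton. I'll shift the target to 59 mm along the row and lower it in steps.

```bash
python3 - <<'E'
from h import *
for z in (.23,.195,.166): go(*wor(59,23),z,82.4)
E
```

```text
shift [-1.5  3.4 68.8] twist -0.001 | at [479.7 -56.1 298.9] [-178.63   -1.58   82.33] t 26.07 F [ 0.1  0.9 -3.8] open 46.5 q [ -7.6  -1.4   9.2 102.    1.6  90.1]
shift [ -2.5   4.3 103.8] twist -0.001 | at [479.7 -56.1 298.9] [-178.63   -1.58   82.33] t 26.07 F [ 0.1  0.9 -3.8] open 46.5 q [ -7.6  -1.4   9.2 102.    1.6  90.1]
shift [ -3.3   5.  132.8] twist -0.001 | at [479.7 -56.1 298.9] [-178.63   -1.58   82.33] t 26.07 F [ 0.1  0.9 -3.8] open 46.5 q [ -7.6  -1.4   9.2 102.    1.6  90.1]
```

Request:
apply_moves(motion=[{"jaw": -1, "xyz": [0, 2, 3], "twist": 0}, {"jaw": -1, "xyz": [0, 2, 8], "twist": 0}, {"jaw": -1, "xyz": [-1, 3, 30], "twist": 0}, {"jaw": -1, "xyz": [-1, 3, 52], "twist": 0}, {"jaw": -1, "xyz": [-1, 3, 52], "twist": 0}])

```text
time: 26.7
ee_pos: [0.481, -0.0552, 0.2453]
tcp_rot: [-178.5, -1.6, 82.4]
wrist_force: [0.6, -0.1, -3.2]
opening: 0.0466
grasp_force: 63.6
```

```bash
python3 - <<'E'
from h import *
print(loc(sensors.get_obs()['ee_pos'][:2]))
for z in (.195,.166): go(*wor(59,23),z,82.4)
E
```

```text
[59.56439317 22.24770753]
shift [-2.1  1.9 50.2] twist -0.0 | at [481.  -55.2 245.3] [-178.46   -1.59   82.39] t 26.7 F [ 0.6 -0.1 -3.2] open 46.6 q [-7.4 -2.6  2.  96.1  1.6 90.1]
shift [-3.   2.7 79.2] twist -0.0 | at [481.  -55.2 245.3] [-178.46   -1.59   82.39] t 26.7 F [ 0.6 -0.1 -3.2] open 46.6 q [-7.4 -2.6  2.  96.1  1.6 90.1]
```

Request:
apply_moves(motion=[{"jaw": -1, "xyz": [-1, 1, 15], "twist": 0}, {"jaw": -1, "xyz": [-1, 1.5, 32], "twist": 0}, {"jaw": -1, "xyz": [-2, 2, 50], "twist": 0}, {"jaw": -1, "xyz": [-2.5, 2.5, 65], "twist": 0}, {"jaw": -1, "xyz": [-2.5, 2.5, 65], "twist": 0}])

```text
time: 27.32
ee_pos: [0.4821, -0.0559, 0.1804]
tcp_rot: [-178.5, -1.6, 82.4]
wrist_force: [-0.4, 0.3, -4.0]
opening: 0.0466
grasp_force: 63.5
```

```bash
python3 - <<'E'
from h import *
print(loc(sensors.get_obs()['ee_pos'][:2]),sensors.get_obs()['torque'])
for z in (.165,): go(*wor(59,23),z,82.4)
E
```

```text
[58.42432196 22.8426695 ] [-0.09329987 -0.02931167  0.02390961]
shift [-0.6 -0.2 15.4] twist -0.0 | at [482.1 -55.9 180.4] [-178.51   -1.59   82.4 ] t 27.32 F [-0.4  0.3 -4. ] open 46.6 q [-7.5 -3.3 -5.8 88.9  1.6 90.1]
```

Request:
apply_moves(motion=[{"jaw": -1, "xyz": [-0.5, 0, 6], "twist": 0}, {"jaw": -1, "xyz": [-0.5, 0, 11], "twist": 0}, {"jaw": -1, "xyz": [-0.5, 0, 15], "twist": 0}, {"jaw": -1, "xyz": [-0.5, 0, 15], "twist": 0}])

```text
time: 27.82
ee_pos: [0.4822, -0.056, 0.1666]
tcp_rot: [-178.6, -1.6, 82.4]
wrist_force: [0.3, 0.7, -3.2]
opening: 0.0467
grasp_force: 63.6
```

Request:
apply_moves(motion=[{"jaw": 0.8, "xyz": [0, 0, 0], "twist": 0}, {"jaw": 0.8, "xyz": [0, 0, 0], "twist": 0}, {"jaw": 0.8, "xyz": [0, 0, 0], "twist": 0}, {"jaw": 0.8, "xyz": [0, 0, 0], "twist": 0}])

```text
time: 28.32
ee_pos: [0.4824, -0.0561, 0.167]
tcp_rot: [-178.7, -1.6, 82.4]
wrist_force: [0.9, 1.3, -0.3]
opening: 0.0771
grasp_force: 0.0
```

Request:
apply_moves(motion=[{"jaw": 0.8, "xyz": [0, 0, -25], "twist": 0}, {"jaw": 0.8, "xyz": [0, 0, -70], "twist": 0}, {"jaw": 0.8, "xyz": [0, 0, -110], "twist": 0}, {"jaw": 0.8, "xyz": [60, 0, -110], "twist": 0}, {"jaw": 0.8, "xyz": [120, 0, -110], "twist": 0}])

```text
time: 28.95
ee_pos: [0.5008, 0.0603, 0.2808]
tcp_rot: [-178.7, -1.6, 82.3]
wrist_force: [1.2, -0.4, 0.0]
opening: 0.0768
grasp_force: 0.0
```

```bash
python3 - <<'E'
from h import *
for m in ("scene","top"):
    A,I=cloud(m); cv2.imwrite(f"pics/{m}8.png",cv2.resize(I[60:300,180:500,::-1] if m=='scene' else I[120:320,200:440,::-1],None,fx=2,fy=2))
    P=A.reshape(-1,3); L=loc(P[:,:2])
    k=(np.abs(L[:,0])<100)&(np.abs(L[:,1])<70)
    for n,x,z,r in (('can',60,.180,40),('carton',6,.128,45),('orange',-54,.120,40)):
        T=L[k&(np.hypot(L[:,0]-x,L[:,1]-23)<r)&(np.abs(P[:,2]-z)<.005)]
        if len(T)>5: print(m,n,len(T),[np.round(q,1) for q in cv2.minAreaRect(T.astype(np.float32))])
    if m=='scene':
        Z=P[k&(np.hypot(L[:,0]-60,L[:,1]-23)<45)&(P[:,2]<.24)][:,2]; print('can zmax',Z.max())
try: look()
except Exception as e: print(e)
E
```

```text
scene can 223 [array([58.6, 22.9]), array([51.1, 47.2]), np.float64(15.4)]
scene carton 408 [array([ 5. , 20.9]), array([75.3, 63.9]), np.float64(0.7)]
scene orange 190 [array([-49.3,  21.6]), array([52.4, 67.8]), np.float64(84.8)]
can zmax 0.1847976542750689
top can 263 [array([59.4, 23.9]), array([47. , 45.6]), np.float64(52.1)]
top carton 347 [array([-1.2, 22.5]), array([56.6, 63.8]), np.float64(0.7)]
top orange 70 [array([-47.3,  23.3]), array([65.4, 51.9]), np.float64(6.4)]
scene white 111 [-54.1  21.7] 0.032 0.0011
scene orange 214 [-49.9  21.6] 0.0295 0.005
scene top of stack 0.13163097877963342
scene case [array([ -0.5, -36.9]), array([168.5,  40. ]), np.float64(0.5)]
top white 48 [-52.5  23.1] 0.0321 0.0009
top orange 71 [-52.9  23. ] 0.0257 0.001
top top of stack 0.1318065224991681
top case [array([  2. , -34.9]), array([164.7,  39.5]), np.float64(0.8)]
```

View pics/scene8.png

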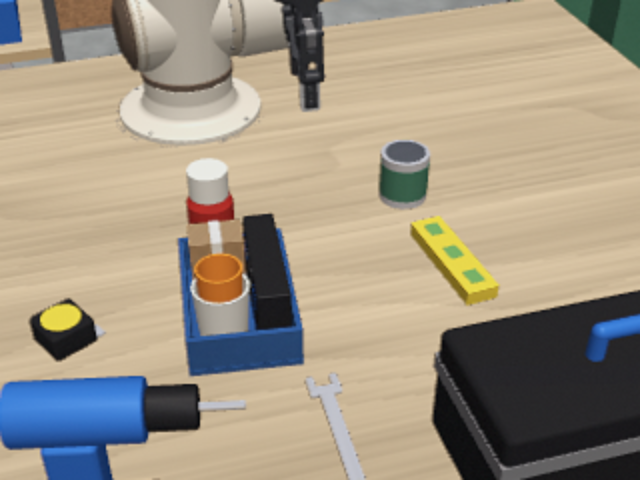

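View pics/top8.png

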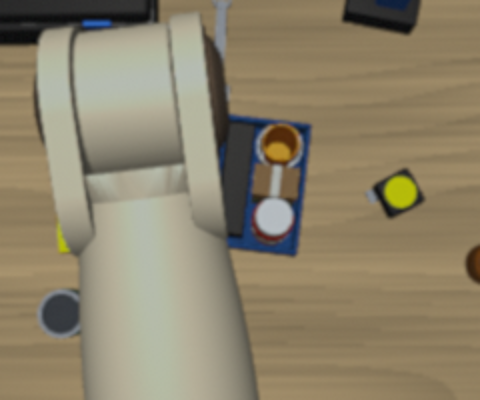

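Both views agree. In the top crop, the white and orange tubs at (279,145), carton (275,182), can (273,217) and case (240,180) all sit inside the crate. Their tops are at 0.120, 0.128, 0.180 and 0.093 m as expected, and the arm is clear.

```bash
python3 -c "
from workcell import bot; print(bot.job_done())"
```

```text
the job is handed in; nothing more can be done
None
```

The carton, spray can and white tub stand in the crate beside the upright case, with the orange tub nested in the white one, and I handed the job in at about 29 s with the arm clear; the hand-in returned no verdict, so success rests on the final camera check of the packed items, and I did not re-measure the bystanders' positions.

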